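# Index a sampler carousel with its ratchet lever

### The arm

A 6-joint arm with a two-finger parallel gripper is mounted at the origin on the work surface. World frame = base frame: x ahead of the robot, y to its left, z up, the work surface at z = 0. Lengths are in m, angles in rad, forces in N, time in s.
With the tool pointing down it reaches from about 0.35 to 0.975 m from the base axis. Payload 4.9 kg.
Tool frame: the origin (TCP) lies on the centre line of the jaws, within the pads' length; the fingertips stand 8 mm ahead of it and the grasp point (between the pads) lies 11 mm behind it; z points along the fingers, y is the direction in which the jaws open and shut (so a half turn about z gives the same grasp; the last joint's range is limited). The gripper opens to 85 mm and grips with 20 to 120 N. Pads are 22 mm wide; open, the fingers measure 114 mm over their backs; the gripper's body (76 mm by 85 mm) begins 54 mm behind the grasp point. The pads swing forward as they close: fully open they stand 13 mm farther back than shut.
Start: joints at [1.052, 0.053, 1.613, -0, 1.476, -0.119], TCP at [0.243, 0.576, 0.239] pointing down, gripper open.
Joint ranges: [-3.01, 3.01], [-1.01, 2.22], [0.06, 2.58], [-1.02, 4.17], [0.09, 2.62], [-3.14, 3.14]. Speed limits (rad/s): [2.57, 2.57, 3.14, 3.14, 3.14, 3.14].

### API

Orientations are given as a rotation vector (axis times angle).
In Python, from station import get_obs, get_image, calibration, finish_job gives the robot as it stands. The module is installed in compiled form; this text tells all that it offers.
- The arm moves only by the shell command python3 -m jog 'ROWS' [FORCE]. ROWS is JSON, a list of rows, each a list of 7 numbers: the shift along the tool's x, y, z in cm, then the turn, a rotation vector about the tool's x, y, z in rad, then the closure in counts, from 0 (fully open) to 255 (shut). In form: [[dx, dy, dz, ax, ay, az, jaw], ...]. A call has 1 to 8 rows; each row is the pose to reach, as a shift and turn from the pose measured when the call began, along the tool's axes at that moment; what a row does not reach only later rows make up. A row lasts 1/12 s, in which the tool goes at most 41.7 mm and 7.16 degrees, less where a joint would pass 70% of its speed; a pose out of reach is approached as far as the arm can. A call with a gripper value outside its range is refused whole. The fingers move at their own pace and stop on an object; FORCE is the grip in N (left out, the last holds). Time passes only in rows, so rows that repeat a pose let the fingers close. It gives the time, the measured TCP pose, the force and the opening at its end, in the units of the state.
- get_obs(): the state, without advancing time (a new reading comes with each control period).
- get_image(name): name is "scene" or "side" or "wrist"; returns the picture (420x560x3 uint8, red, green, blue); there is no depth.
- calibration(name): a dict with "vfov" (degrees; the focal length in pixels is half the picture's height over the tangent of half this angle, whatever the lens; pixels are square), "cx", "cy" (the principal point, pixels), "R" (3x3) and "t" (3): a world point X has camera coordinates R X + t. Camera axes: x right, y down, z forward; pixel columns grow to the right and rows downward; lengths in m; the calibration is good to about 2 mm. The wrist camera is an equidistant fisheye: a pixel r from the principal point sees the ray r / f radians off the axis. A picture is of the moment at which its call begins: read the wrist's pose just before it. calibration takes no time and is no camera call; for the wrist camera it gives the pose at the moment of the call.
- finish_job(): hands the job in, once; it reports no verdict.
The state is a dict: "t": time; "q": joint angles; "dq": joint speeds; "effort": joint torques, N m; "tool_pos": TCP position; "tool_rot": TCP orientation; "contact_force": force on the tool from outside, world axes, zero at the start; "wrist_torque": the same for the moment, N m; "opening": finger opening in m.
Only numpy, scipy, OpenCV 4.12 (cv2) and the standard library are available. Lean on these libraries where they do the work, as an engineer would, in place of code of your own. Each camera call takes 0.05 s, during which the arm holds its last target. There are 200 camera calls.

### The job

Use the black ratchet lever on top of the sampler to bring the wide jar round until the needle stands over the dark round septum in the middle of its cap. The lever turns the carousel only while it is down on the serrations and has a short swing, so lift it off, swing it back, let it down and turn again as needed. Do not touch the carousel or its vials, leave the other things on the bench alone, and finish with the lever down on the serrations, let go, and everything still.

Things in the scene. Friction and masses are not known exactly. Their poses are not given: they have to be found in the camera images.
- pivot (a point): On the sampler, a cream drum 264 mm wide and 52 mm high fixed to the bench, with a beige carousel 212 mm wide holding two rings of small vials. Point on the upright axis of lever and carousel, 124 mm above the bench. Its z is up, its -x axis points to the sampler's front (middle of the lever's swing), its +x to the needle stand.
- lever (a joint): Swing of the black lever (arm 20 mm wide, boss 96 mm) about the upright axis, rad, positive counter-clockwise from above, 0 with the arm to the sampler's front. Stops at -0.85 and 0.85. Down, its keys mesh with the hub's 30 teeth (0.21 rad pitch, about 0.07 rad play) and it drives the carousel both ways, about 3 N at the knob. Lifted, it swings freely and the carousel stays put.
- lever_lift (a joint): How far the lever is lifted, m: 0 fully down on the serrations, clear of them above 0.0083, upper stop at 0.018. A spring and its weight pull it down: 4 to 8 N to lift. Let down on top of a tooth it may stay about 8 mm high until it is swung a few degrees and drops in.
- knob_center (a point): Centre, half-way up, of the black upright grip at the lever's end: 26 mm wide, 47 mm high, turning freely about its own upright axis, 128 mm from the lever's axis. With the lever down its centre is 151 mm above the bench; the lever's arm beneath it has its top 24 mm below the centre. Moves with the lever. Can be pinched from above.
- jar_top (a point): Centre of the top of the one wide jar: 41 mm wide, white cap with a dark round septum 16 mm wide in its middle; 97 mm above the bench, 82 mm from the axis. All other vials are 16 to 20 mm wide. Goes round with the carousel, which turns either way, more than a whole turn, and stays by friction where it is left.
- probe_tip (a point): Lower end of the fixed thin steel needle that hangs from the stand at the back of the sampler, 108 mm above the bench, 82 mm from the axis; the jar passes 11 mm beneath it.
- carousel: The turning carousel; origin on the axis, at its underside (55 mm above the bench); its +x axis points to the wide jar. Not to be touched.
- reagent: Amber bottle 64 mm in diameter, 150 mm high, standing left of the sampler. Bystander; origin at the centre of its underside.
- beaker: Glass beaker 72 mm in diameter, 85 mm high, standing right of the sampler. Bystander; origin at the centre of its underside.
- vial_box: White block of spare vials 150 x 80 x 56 mm, right of the sampler. Bystander; origin at the centre of its underside.

How it is judged:
By the outcome, as a careful person would: the job done as asked, in the order asked, and still so for the second after the job is handed in, with the robot touching nothing.
It also fails if it takes over 53 s, if anything falls off the work surface, if the arm or the gripper's body presses on something with over 40 N, if the wrist force passes 120 N, or if a joint passes its speed limit or range.

## Working session

There is one attempt and no reset: what is moved stays moved. The work goes in short steps, Python scripts to look and compute and a shell command to move; the robot and the scene stay as the last step left them, time stands still between calls to the robot, and variables do not carry over. Pictures are saved under pics/ and viewed, about 8 in all and at most 12, crops included, and the job is handed in when it is done.

```bash
mkdir -p pics; python3 - <<'E'
from station import *
import cv2,numpy as np
print(get_obs())
for n in ("scene","side","wrist"):
    c=calibration(n);print(n,c)
    cv2.imwrite(f"pics/a_{n}.png",get_image(n)[:,:,::-1])
a=[cv2.imread(f"pics/a_{n}.png") for n in("scene","side")]
E
```

```text
{'t': 0.0, 'q': array([ 1.05201860e+00,  5.33735370e-02,  1.61427774e+00,  2.68926489e-05,
        1.47602406e+00, -1.18983610e-01]), 'dq': array([ 0.00043025, -0.00057598,  0.0007245 , -0.00043707, -0.00065337,
       -0.00154733]), 'effort': array([-3.79379399e-04, -3.93690491e+01, -3.70174956e+01, -6.42017562e-05,
        7.05795974e-03, -7.86614976e-06]), 'tool_pos': array([0.24294904, 0.57519068, 0.23806239]), 'tool_rot': array([-0.62369011, -3.07836706,  0.0030927 ]), 'contact_force': array([-0.26142704,  0.445542  , -0.92324458]), 'wrist_torque': array([ 0.04920833, -0.00325449, -0.00482135]), 'opening': 0.0856567764672602}
scene {'vfov': 51.578616443827634, 'cx': 271.2972148021862, 'cy': 212.16807045307988, 'R': array([[ 0.91737213,  0.39773866, -0.0152426 ],
       [ 0.31468506, -0.74819618, -0.58410255],
       [-0.24372462,  0.53104278, -0.81153673]]), 't': array([-0.53845431, -0.09957646,  1.14472175])}
side {'vfov': 54.772464645951096, 'cx': 281.87338420715065, 'cy': 215.36992651738313, 'R': array([[ 0.99776107, -0.06535939,  0.01417717],
       [-0.03075576, -0.63664875, -0.77054036],
       [ 0.05938793,  0.76837915, -0.63723352]]), 't': array([-0.590497  ,  0.11461854,  0.93166077])}
wrist {'vfov': 65.70646984690485, 'cx': 281.19494674148984, 'cy': 207.64846495005787, 'R': array([[ 0.38946753,  0.92103932, -0.0012682 ],
       [ 0.88986432, -0.37592905,  0.25849339],
       [ 0.23760582, -0.10180331, -0.96601219]]), 't': array([-0.62535155, -0.03349475,  0.37763033])}
```

View pics/a_scene.png

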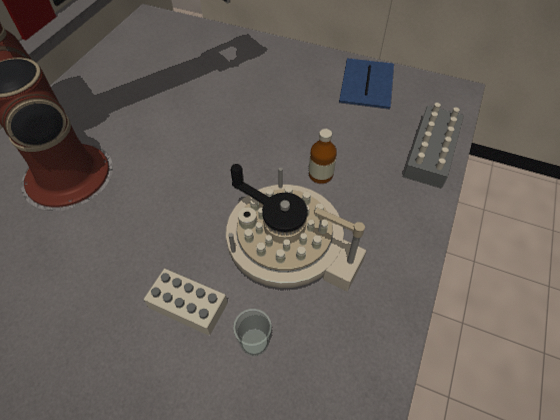

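View pics/a_side.png

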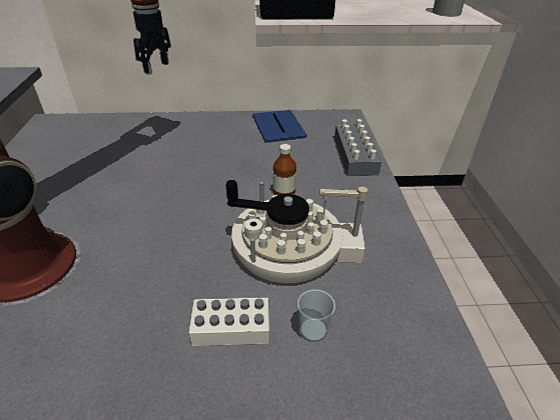

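The scene shows the sampler at (285,230), the knob at (237,173), the jar at (247,217) and the stand at (350,250). In the side view the knob is at (232,193), the jar at (253,225) and the needle at about (324,205). I'll enlarge both for measuring.

```bash
cat > h.py <<'E'
from station import *
import cv2,numpy as np
def f(c): return 210/np.tan(np.radians(c["vfov"])/2)
def ray(c,u,v,fish=False):
    d=np.array([(u-c["cx"]),(v-c["cy"])])/f(c)
    if fish:
        r=np.hypot(*d); d3=np.array([*(d/r*np.sin(r)),np.cos(r)])
    else: d3=np.array([*d,1])
    R=np.array(c["R"]); return -R.T@np.array(c["t"]), R.T@d3
def plane(c,u,v,z,fish=False):
    o,d=ray(c,u,v,fish); return o+d*(z-o[2])/d[2]
def proj(c,X):
    p=c["R"]@np.array(X)+c["t"]; return np.array([c["cx"],c["cy"]])+f(c)*p[:2]/p[2]
def tri(rays):
    A=0;b=0
    for o,d in rays:
        d=d/np.linalg.norm(d);M=np.eye(3)-np.outer(d,d);A=A+M;b=b+M@o
    return np.linalg.solve(A,b)
E
python3 - <<'E'
import cv2,numpy as np
a=cv2.imread("pics/a_scene.png")[155:295,215:375];b=cv2.imread("pics/a_side.png")[175:285,222:372]
a=cv2.resize(a,None,fx=4.9,fy=4.9,interpolation=cv2.INTER_CUBIC)
b=cv2.resize(b,None,fx=5,fy=5,interpolation=cv2.INTER_CUBIC)
def grid(i,s,u0,v0):
    i=np.clip(i*1.3,0,255).astype(np.uint8)
    for u in range(u0//20*20+20,u0+int(i.shape[1]/s),20):cv2.putText(i,str(u),(int((u-u0+.5)*s),10),0,.35,(0,255,255));cv2.line(i,(int((u-u0+.5)*s),12),(int((u-u0+.5)*s),18),(0,255,255))
    for v in range(v0//20*20+20,v0+int(i.shape[0]/s),20):cv2.putText(i,str(v)+'-',(0,int((v-v0+.5)*s)),0,.35,(0,255,255))
    return i
cv2.imwrite("pics/c1.png",grid(a,4.9,215,155)[:600]);cv2.imwrite("pics/c2.png",grid(b,5,222,175))
E
```

```text
(no output)
```

View pics/c1.png

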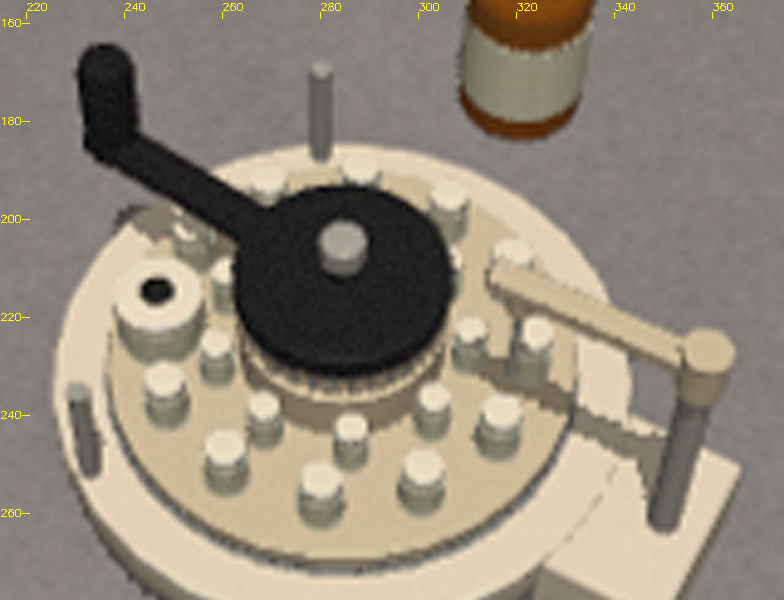

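View pics/c2.png

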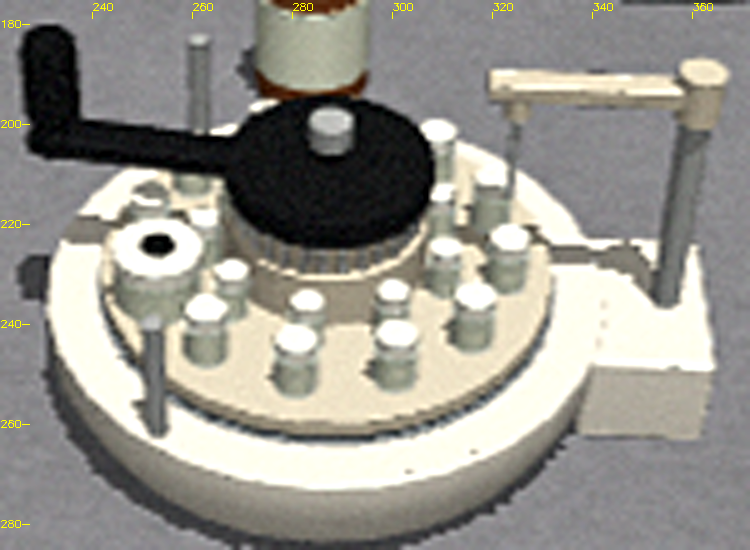

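```bash
python3 - <<'E'
from h import *
S,D=calibration("scene"),calibration("side")
def s(x,y):return ray(S,215+x/4.9-.5,155+y/4.9-.5)
def d(x,y):return ray(D,222+x/5-.5,175+y/5-.5)
P={}
for n,a,b in [("septum",(157,290),(158,244)),("knob",(106,97),(51,82)),("button",(343,235),(331,118)),("boss",(343,280),(330,170)),("needle",(517,345),(511,197)),("post1",(321,68),(200,38)),("post2",(77,390),(152,322)),("p1base",(320,158),None or (200,130))]:
    P[n]=tri([s(*a),d(*b)]);print(n,P[n].round(4))
def pl(r,z):
    o,v=r;return (o+v*(z-o[2])/v[2]).round(4)
print("septum .097",pl(s(157,290),.097),pl(d(158,244),.097))
print("knob .151",pl(s(106,97),.151),pl(d(51,82),.151))
print("needle .108",pl(s(517,345),.108),pl(d(511,197),.108))
# rim of drum top z=.052 from cream ellipse, scene: extreme pts
E
```

```text
septum [0.5266 0.0078 0.0981]
knob [0.4807 0.0603 0.1511]
button [0.6048 0.033  0.1471]
boss [0.6054 0.0314 0.1183]
needle [0.6866 0.0372 0.0989]
post1 [0.5493 0.1408 0.1165]
post2 [ 0.5241 -0.0625  0.1158]
p1base [0.5503 0.1339 0.0623]
septum .097 [0.5265 0.0082 0.097 ] [0.5264 0.0093 0.097 ]
knob .151 [0.4807 0.0603 0.151 ] [0.4807 0.0604 0.151 ]
needle .108 [0.6846 0.0349 0.108 ] [0.6868 0.0214 0.108 ]
```

```bash
cat >> h.py <<'E'
from scipy.spatial.transform import Rotation as Ro
PIV=np.array([.605,.032]); FR=np.radians(173.3)
def rows(pts):
    o=get_obs();R=Ro.from_rotvec(o["tool_rot"])
    for p in pts: print((R.inv().apply(np.array(p)-o["tool_pos"])*100).round(2).tolist())
def K(l,z,r=.128): return [PIV[0]+r*np.cos(FR+l),PIV[1]+r*np.sin(FR+l),z]
E
python3 - <<'E'
from h import *
S,D=calibration("scene"),calibration("side")
print(plane(S,322,181,0),plane(D,285,202,0),proj(S,[.6868,.0214,.108]))
rows([[.481,.060,.215],[.481,.060,.144]])
E
```

```text
[ 6.26198765e-01  2.37465244e-01 -1.11022302e-16] [0.61422607 0.20882956 0.        ] [318.78954878 230.23401618]
[-41.98, -38.2, 2.39]
[-41.98, -38.19, 9.49]
```

```bash
python3 -m jog '[[-4,-3.6,0.2,0,0,0,0],[-7.5,-6.8,0.5,0,0,0,0],[-11,-10,0.7,0,0,0,0],[-14,-12.7,0.9,0,0,0,0],[-17,-15.5,1,0,0,0,0],[-20,-18.2,1.2,0,0,0,0],[-23,-21,1.3,0,0,0,0],[-26,-23.7,1.5,0,0,0,0]]' 60; python3 -c "
from h import *
rows([[.481,.060,.215]])"
```

```text
t: 0.82
tool_pos: [0.3824, 0.2712, 0.2243]
tool_rot: [-0.623, -3.079, 0.002]
contact_force: [1.0, 0.0, 0.8]
opening: 0.0853
[-17.3, -15.63, 0.95]
```

```bash
python3 -m jog '[[-4,-3.6,0.2,0,0,0,0],[-8,-7.2,0.5,0,0,0,0],[-12,-10.8,0.7,0,0,0,0],[-15,-13.6,0.9,0,0,0,0],[-17.3,-15.6,0.9,0,0,0,0],[-17.3,-15.6,0.9,0,0,0,0],[-17.3,-15.6,0.9,0,0,0,0]]'; python3 -c "
from h import *
rows([[.481,.060,.215],[.481,.060,.144]])
c=calibration('wrist');im=get_image('wrist')[:,:,::-1].copy()
P=Ro
def fp(X):
    p=np.array(c['R'])@np.array(X)+c['t'];r=np.hypot(p[0],p[1]);th=np.arctan2(r,p[2]);return (int(c['cx']+f(c)*th*p[0]/r),int(c['cy']+f(c)*th*p[1]/r))
for X in ([.481,.06,.1745],[.605,.032,.152]): cv2.drawMarker(im,fp(X),(0,0,255),0,12)
cv2.imwrite('pics/w1.png',im)"
```

```text
t: 1.4
tool_pos: [0.4824, 0.0561, 0.2151]
tool_rot: [-0.632, -3.077, 0.005]
contact_force: [-0.1, 0.4, -0.5]
opening: 0.0853
[0.28, 0.3, 0.01]
[0.28, 0.32, 7.11]
```

View pics/w1.png

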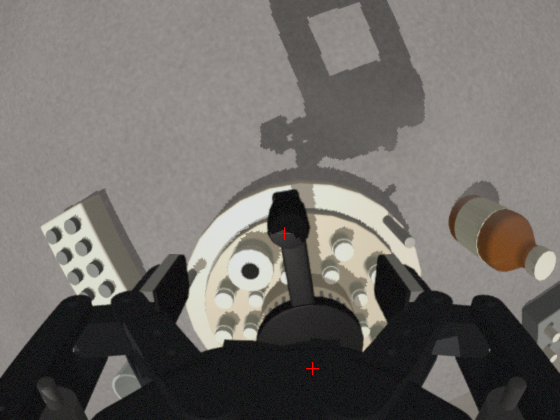

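The wrist view shows the knob's top at about (285,230), matching the predicted mark and lying midway between the jaws. The arm runs down to the boss. I'll descend and grip.

```bash
python3 -m jog '[[0.3,0.3,1,0,0,0,0],[0.3,0.3,2.5,0,0,0,0],[0.3,0.3,4,0,0,0,0],[0.3,0.3,5.5,0,0,0,0],[0.3,0.3,6.5,0,0,0,0],[0.3,0.3,7,0,0,0,0],[0.3,0.3,7,0,0,0,0],[0.3,0.3,7,0,0,0,0]]' ; python3 -m jog '[[0,0,0,0,0,0,140],[0,0,0,0,0,0,170],[0,0,0,0,0,0,200],[0,0,0,0,0,0,230],[0,0,0,0,0,0,230],[0,0,0,0,0,0,230],[0,0,0,0,0,0,230],[0,0,0,0,0,0,230]]' 50
```

```text
t: 2.12
tool_pos: [0.4798, 0.0625, 0.1451]
tool_rot: [-0.628, -3.077, 0.002]
contact_force: [0.7, -0.0, 0.5]
opening: 0.085
t: 2.78
tool_pos: [0.4799, 0.0625, 0.1454]
tool_rot: [-0.628, -3.077, 0.002]
contact_force: [-0.3, 0.2, 1.6]
opening: 0.0246
```

```bash
python3 -m jog '[[0,0,-0.4,0,0,0,230],[0,0,-0.9,0,0,0,230],[0,0,-1.3,0,0,0,230],[0,0,-1.3,0,0,0,230]]' ; python3 -c "
from h import *
rows([K(l,.158) for l in np.linspace(-.2,-.76,8)])"
```

```text
t: 3.12
tool_pos: [0.4801, 0.0623, 0.1585]
tool_rot: [-0.629, -3.078, 0.003]
contact_force: [5.4, -2.4, -5.9]
opening: 0.0247
[0.08, 1.01, 0.05]
[0.12, 2.03, 0.05]
[0.09, 3.05, 0.04]
[-0.03, 4.07, 0.04]
[-0.23, 5.08, 0.04]
[-0.5, 6.06, 0.04]
[-0.86, 7.02, 0.04]
[-1.29, 7.95, 0.04]
```

```bash
python3 -m jog '[[0.1,1,0,0,0,0,230],[0.1,2,0,0,0,0,230],[0.1,3,0,0,0,0,230],[0,4.1,0,0,0,0,230],[-0.2,5.1,0,0,0,0,230],[-0.5,6.1,0,0,0,0,230],[-0.9,7,0,0,0,0,230],[-1.3,8,0,0,0,0,230]]' ; python3 -c "
from h import *
p=get_obs()['tool_pos'][:2]-PIV;print(np.hypot(*p),np.arctan2(p[1],p[0])-FR)
rows([K(-.76,.158),K(-.76,.145)])"
```

```text
t: 3.78
tool_pos: [0.524, 0.131, 0.1577]
tool_rot: [0.628, 3.078, -0.007]
contact_force: [5.2, -7.2, -6.1]
opening: 0.0246
0.12789077968353824 -0.7679221657061546
[0.06, -0.09, -0.03]
[0.06, -0.08, 1.27]
```

```bash
python3 -m jog '[[0.1,-0.1,0.4,0,0,0,230],[0.1,-0.1,0.9,0,0,0,230],[0.1,-0.1,1.3,0,0,0,230],[0.1,-0.1,1.3,0,0,0,230]]' ; python3 -c "
from h import *
p=get_obs()['tool_pos'][:2]-PIV;print(np.hypot(*p),np.arctan2(p[1],p[0])-FR)
rows([K(l,.145,.1275) for l in np.linspace(-.68,0.02,8)])"
```

```text
t: 4.12
tool_pos: [0.5235, 0.1307, 0.145]
tool_rot: [0.626, 3.077, -0.009]
contact_force: [2.4, -2.9, 1.2]
opening: 0.0248
0.12804787147811486 -0.7637760911380038
[0.4, -0.99, 0.01]
[0.84, -2.19, 0.01]
[1.15, -3.43, 0.02]
[1.33, -4.69, 0.02]
[1.39, -5.96, 0.03]
[1.32, -7.23, 0.04]
[1.12, -8.49, 0.04]
[0.8, -9.73, 0.05]
```

```bash
python3 -m jog '[[0.4,-1,0,0,0,0,230],[0.8,-2.2,0,0,0,0,230],[1.1,-3.4,0,0,0,0,230],[1.3,-4.7,0,0,0,0,230],[1.4,-6,0,0,0,0,230],[1.3,-7.2,0,0,0,0,230],[1.1,-8.5,0,0,0,0,230],[0.8,-9.7,0,0,0,0,230]]' ; python3 -c "
from h import *
p=get_obs()['tool_pos'][:2]-PIV;print(np.hypot(*p),np.arctan2(p[1],p[0])-FR)
rows([K(l,.145,.1275) for l in np.linspace(.12,0.76,8)])"
```

```text
t: 4.78
tool_pos: [0.4767, 0.0442, 0.1456]
tool_rot: [-0.626, -3.077, 0.007]
contact_force: [-1.3, 4.3, 0.7]
opening: 0.0244
0.12885173424464344 0.022255005572632047
[-0.56, -1.13, 0.06]
[-1.07, -2.18, 0.07]
[-1.67, -3.17, 0.07]
[-2.36, -4.11, 0.07]
[-3.13, -4.99, 0.08]
[-3.98, -5.78, 0.08]
[-4.9, -6.5, 0.08]
[-5.88, -7.13, 0.09]
```

```bash
python3 -m jog '[[-0.5,-1.1,0,0,0,0,230],[-1,-2.2,0,0,0,0,230],[-1.6,-3.2,0,0,0,0,230],[-2.3,-4.1,0,0,0,0,230],[-3.1,-5,0,0,0,0,230],[-4,-5.8,0,0,0,0,230],[-4.9,-6.5,0,0,0,0,230],[-5.9,-7.1,0,0,0,0,230]]' ; python3 - <<'E'
from h import *
p=get_obs()['tool_pos'][:2]-PIV;print(np.hypot(*p),np.arctan2(p[1],p[0])-FR)
ims=[get_image(n)[:,:,::-1] for n in ("scene","side")]
a=cv2.resize(ims[0][155:295,215:375],(400,350));b=cv2.resize(ims[1][175:285,222:372],(400,293))
b=cv2.copyMakeBorder(b,0,57,0,0,cv2.BORDER_CONSTANT)
cv2.imwrite("pics/d1.png",np.hstack([a,b]))
E
```

```text
t: 5.45
tool_pos: [0.5018, -0.0459, 0.1456]
tool_rot: [-0.626, -3.072, 0.01]
contact_force: [-5.0, 1.3, 2.9]
opening: 0.0246
0.1292717485076165 -5.519511890260985
```

View pics/d1.png

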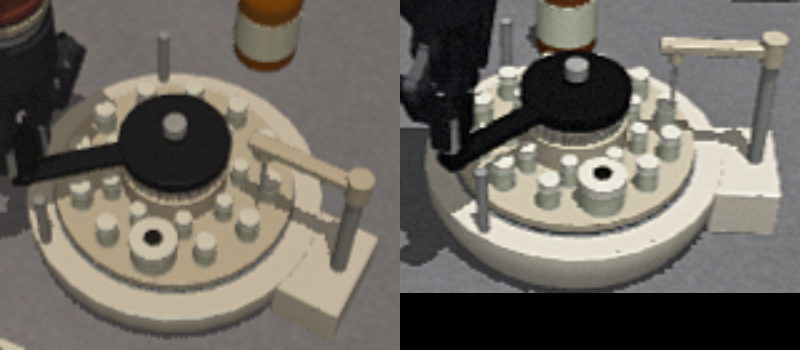

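The jar has come round to about (276,249) in scene and (297,239) in side. Next: measure it, then lift and swing back.

```bash
python3 -m jog '[[0,0,-0.4,0,0,0,230],[0,0,-0.9,0,0,0,230],[0,0,-1.3,0,0,0,230],[0,0,-1.3,0,0,0,230]]' ; python3 - <<'E'
from h import *
S,D=calibration("scene"),calibration("side")
for c,u,v in ((S,275.7,249.3),(D,297.2,239.4)):
    p=plane(c,u,v,.097);w=p[:2]-PIV;print(p,np.hypot(*w),np.degrees(np.arctan2(w[1],w[0])))
for c,u,v in ((S,319.7,229.3),(D,323.7,213.9)):
    p=plane(c,u,v,.108);w=p[:2]-PIV;print(p,np.hypot(*w),np.degrees(np.arctan2(w[1],w[0])))
rows([K(l,.158,.128) for l in np.linspace(.66,-.04,8)])
E
```

```text
t: 5.88
tool_pos: [0.5028, -0.047, 0.1586]
tool_rot: [-0.628, -3.075, 0.013]
contact_force: [3.9, 2.9, -6.2]
opening: 0.0249
[ 0.61987    -0.04957221  0.097     ] 0.082916474084969 -79.668850032296
[ 0.62023162 -0.04829575  0.097     ] 0.08172765145645482 -79.25895709905275
[0.687752   0.02431908 0.108     ] 0.08310770114034319 -5.302915158196322
[0.68683406 0.02138124 0.108     ] 0.08252012305245544 -7.393373142833869
[1.19, 0.89, 0.06]
[2.19, 1.69, 0.05]
[3.1, 2.59, 0.05]
[3.92, 3.57, 0.04]
[4.64, 4.63, 0.03]
[5.25, 5.75, 0.02]
[5.74, 6.93, 0.01]
[6.11, 8.16, 0.0]
```

```bash
python3 -m jog '[[1.2,0.9,0,0,0,0,230],[2.2,1.7,0,0,0,0,230],[3.1,2.6,0,0,0,0,230],[3.9,3.6,0,0,0,0,230],[4.6,4.6,0,0,0,0,230],[5.3,5.8,0,0,0,0,230],[5.7,6.9,0,0,0,0,230],[6.1,8.2,0,0,0,0,230]]' ; python3 - <<'E'
from h import *
rows([K(l,.158,.128) for l in np.linspace(-.12,-.62,6)])
E
```

```text
t: 6.55
tool_pos: [0.4784, 0.0536, 0.1579]
tool_rot: [-0.627, -3.074, 0.014]
contact_force: [2.7, -0.8, -6.6]
opening: 0.0247
[0.13, 0.86, -0.02]
[0.28, 2.13, -0.03]
[0.3, 3.41, -0.04]
[0.19, 4.69, -0.06]
[-0.05, 5.95, -0.07]
[-0.41, 7.17, -0.08]
```

```bash
python3 -m jog '[[0.1,0.9,0,0,0,0,230],[0.3,2.1,0,0,0,0,230],[0.3,3.4,0,0,0,0,230],[0.2,4.7,0,0,0,0,230],[0,6,0,0,0,0,230],[-0.4,7.2,0,0,0,0,230],[-0.4,7.2,0,0,0,0,230],[-0.4,7.2,0,0,0,0,230]]' ; python3 -m jog '[[0,0,0.4,0,0,0,230],[0,0,0.9,0,0,0,230],[0,0,1.3,0,0,0,230],[0,0,1.3,0,0,0,230]]' ;python3 - <<'E'
from h import *
p=get_obs()['tool_pos'][:2]-PIV;print(np.hypot(*p),np.arctan2(p[1],p[0])-FR)
rows([K(l,.145,.128) for l in np.linspace(-.53,.15,8)])
E
```

```text
t: 7.22
tool_pos: [0.5112, 0.1189, 0.1572]
tool_rot: [-0.626, -3.075, 0.015]
contact_force: [3.3, -2.0, -5.8]
opening: 0.0244
t: 7.55
tool_pos: [0.512, 0.1202, 0.1468]
tool_rot: [-0.626, -3.077, 0.009]
contact_force: [-4.4, 5.7, 9.9]
opening: 0.0247
0.1281731217739928 -0.6415193687605192
[0.41, -1.37, 0.19]
[0.65, -2.59, 0.2]
[0.77, -3.82, 0.2]
[0.78, -5.07, 0.21]
[0.66, -6.3, 0.22]
[0.42, -7.52, 0.23]
[0.07, -8.71, 0.23]
[-0.4, -9.87, 0.24]
```

```bash
python3 -m jog '[[0.1,-0.3,0,0,0,0,230],[0.25,-0.6,0.1,0,0,0,230],[0.3,-0.9,0.1,0,0,0,230],[0.3,-0.9,0.1,0,0,0,230]]' ;python3 - <<'E'
from h import *
p=get_obs()['tool_pos'][:2]-PIV;print(np.hypot(*p),np.arctan2(p[1],p[0])-FR)
rows([K(l,.145,.128) for l in np.linspace(-.47,.23,8)])
E
```

```text
t: 7.88
tool_pos: [0.5055, 0.1127, 0.1459]
tool_rot: [-0.627, -3.077, 0.009]
contact_force: [2.1, 1.9, -0.4]
opening: 0.0249
0.1280867224938592 -0.5648208110821384
[0.27, -1.18, 0.1]
[0.44, -2.45, 0.11]
[0.49, -3.73, 0.11]
[0.4, -5.01, 0.12]
[0.19, -6.27, 0.13]
[-0.14, -7.5, 0.13]
[-0.6, -8.7, 0.14]
[-1.17, -9.84, 0.15]
```

Seated. Continue the stroke.

```bash
python3 -m jog '[[0.3,-1.2,0,0,0,0,230],[0.4,-2.4,0,0,0,0,230],[0.5,-3.7,0,0,0,0,230],[0.4,-5,0,0,0,0,230],[0.2,-6.3,0,0,0,0,230],[-0.1,-7.5,0,0,0,0,230],[-0.6,-8.7,0,0,0,0,230],[-1.1,-9.8,0,0,0,0,230]]' ;python3 - <<'E'
from h import *
p=get_obs()['tool_pos'][:2]-PIV;print(np.hypot(*p),np.arctan2(p[1],p[0])-FR)
rows([K(l,.145,.128) for l in np.linspace(.28,.55,4)])
ims=[get_image(n)[:,:,::-1] for n in ("scene","side")]
a=cv2.resize(ims[0][155:295,215:375],(400,350));b=cv2.resize(ims[1][175:285,222:372],(400,293))
b=cv2.copyMakeBorder(b,0,57,0,0,cv2.BORDER_CONSTANT)
cv2.imwrite("pics/d2.png",np.hstack([a,b]))
E
```

```text
t: 8.55
tool_pos: [0.4767, 0.0176, 0.1463]
tool_rot: [-0.628, -3.076, 0.006]
contact_force: [4.0, 4.2, -1.3]
opening: 0.0248
0.1291020102251758 -6.054211184902744
[-0.43, -0.51, 0.13]
[-1.09, -1.45, 0.14]
[-1.84, -2.33, 0.14]
[-2.65, -3.14, 0.14]
```

View pics/d2.png

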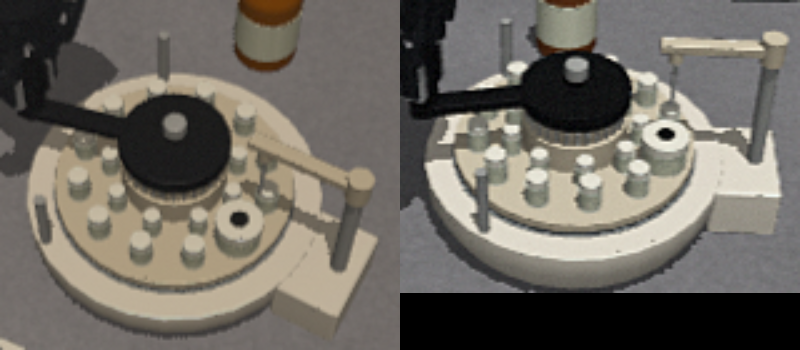

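Septum at scene (310.5,241.7) and side (320.9,224.4). It still has to go CCW.

```bash
python3 - <<'E'
from h import *
S,D=calibration("scene"),calibration("side")
for c,u,v in ((S,310.5,241.7),(D,320.9,224.4)):
    p=plane(c,u,v,.097);w=p[:2]-PIV;print(p,np.hypot(*w),np.degrees(np.arctan2(w[1],w[0])))
E
```

```text
[ 0.67894397 -0.00480911  0.097     ] 0.08259916349214322 -26.46399713523844
[ 0.67799387 -0.00191189  0.097     ] 0.08048678210529622 -24.91889624045402
```

```bash
python3 -m jog '[[-0.4,-0.5,0,0,0,0,230],[-1,-1.4,0,0,0,0,230],[-1.8,-2.3,0,0,0,0,230],[-2.6,-3.1,0,0,0,0,230],[-2.6,-3.1,0,0,0,0,230],[-2.6,-3.1,0,0,0,0,230]]' ;python3 - <<'E'
from h import *
p=get_obs()['tool_pos'][:2]-PIV;print(np.hypot(*p),np.arctan2(p[1],p[0])-FR+2*np.pi)
ims=[get_image(n)[:,:,::-1] for n in ("scene","side")]
np.save("s.npy",ims[0]);np.save("d.npy",ims[1])
a=cv2.resize(ims[0][200:250,295:345],(400,400),interpolation=cv2.INTER_CUBIC);b=cv2.resize(ims[1][190:240,300:350],(400,400),interpolation=cv2.INTER_CUBIC)
cv2.imwrite("pics/d3.png",np.hstack([a,b]))
E
```

```text
t: 9.15
tool_pos: [0.4885, -0.0237, 0.1464]
tool_rot: [-0.633, -3.075, 0.014]
contact_force: [-1.0, -2.3, 0.1]
opening: 0.0243
0.12915077657873403 0.5626703162490099
```

View pics/d3.png

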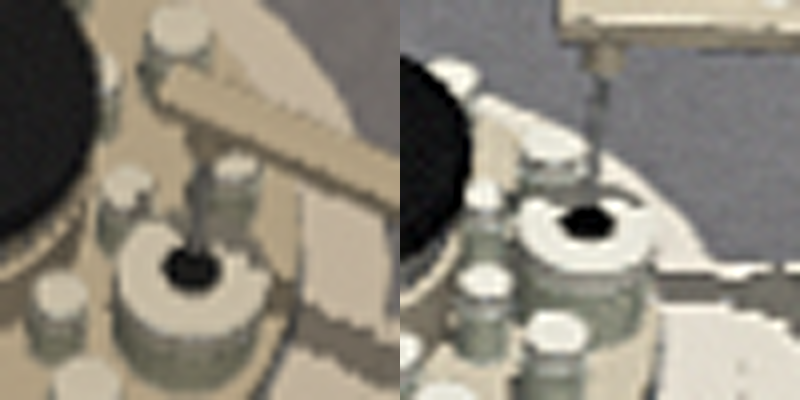

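```bash
python3 - <<'E'
from h import *
S,D=calibration("scene"),calibration("side")
for c,u,v,z in ((S,318.5,233.1,.097),(D,322.9,217.3,.097),(S,319.1,230.1,.108),(D,323.9,213.9,.108)):
    p=plane(c,u,v,z);w=p[:2]-PIV;print(p,np.hypot(*w),np.degrees(np.arctan2(w[1],w[0])))
rows([K(l,.146,.129) for l in (.56,.58,.6)])
E
```

```text
[0.68696382 0.02153807 0.097     ] 0.08262880679637306 -7.273948486797828
[0.68604486 0.0225528  0.097     ] 0.08159361642628657 -6.6488226881043255
[0.68727937 0.02196293 0.108     ] 0.08288931286263794 -6.955014083404845
[0.68728863 0.02135933 0.108     ] 0.08297374619435337 -7.3679787924853315
[-0.03, -0.01, 0.04]
[-0.23, -0.18, 0.04]
[-0.43, -0.35, 0.04]
```

Septum and needle agree to about 1 mm in both views. Release and retreat straight up.

```bash
python3 -m jog '[[0,0,0,0,0,0,200],[0,0,0,0,0,0,150],[0,0,0,0,0,0,100],[0,0,0,0,0,0,50],[0,0,0,0,0,0,0],[0,0,0,0,0,0,0],[0,0,0,0,0,0,0],[0,0,0,0,0,0,0]]'; python3 -m jog '[[0,0,-0.5,0,0,0,0],[0,0,-2,0,0,0,0],[0,0,-4,0,0,0,0],[0,0,-6,0,0,0,0],[0,0,-8,0,0,0,0],[0,0,-10,0,0,0,0],[0,0,-10,0,0,0,0]]'; python3 -m jog '[[2.5,0,0,0,0,0,0],[5,0,0,0,0,0,0],[8,0,0,0,0,0,0],[11,0,0,0,0,0,0],[11,0,0,0,0,0,0],[11,0,0,0,0,0,0],[11,0,0,0,0,0,0],[11,0,0,0,0,0,0]]'; python3 - <<'E'
from h import *
ims=[get_image(n)[:,:,::-1] for n in ("scene","side")]
a=cv2.resize(ims[0][160:250,225:345],(400,300),interpolation=cv2.INTER_CUBIC);b=cv2.resize(ims[1][170:260,225:345],(400,300),interpolation=cv2.INTER_CUBIC)
a2=cv2.resize(ims[0][200:250,295:345],(300,300),interpolation=cv2.INTER_CUBIC);b2=cv2.resize(ims[1][190:240,300:350],(300,300),interpolation=cv2.INTER_CUBIC)
z=np.zeros((300,100,3),np.uint8)
cv2.imwrite("pics/e.png",np.vstack([np.hstack([a,a2,z]),np.hstack([b,b2,z])]))
E
```

```text
t: 9.92
tool_pos: [0.4883, -0.023, 0.1465]
tool_rot: [-0.631, -3.075, 0.013]
contact_force: [-0.3, -0.5, -0.3]
opening: 0.0854
t: 10.5
tool_pos: [0.4909, -0.0227, 0.252]
tool_rot: [0.63, 3.071, -0.013]
contact_force: [0.2, 0.4, 0.8]
opening: 0.0855
t: 11.17
tool_pos: [0.3903, 0.0204, 0.2509]
tool_rot: [0.631, 3.071, -0.013]
contact_force: [-0.2, 0.9, -0.0]
opening: 0.0855
```

View pics/e.png

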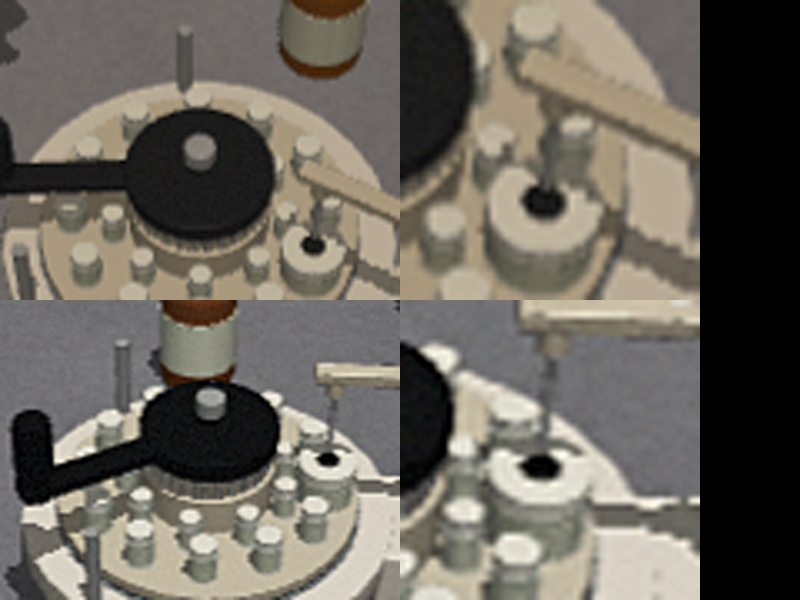

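The septum is unchanged after release, at scene (318.3,233.0) and side (323,217.3), and the lever is free. Last check: the lever's height against the first pictures.

```bash
python3 - <<'E'
from h import *
for n,(u0,u1,v0,v1) in (("scene",(287,310,185,235)),("side",(290,312,185,228))):
    for im in (cv2.imread(f"pics/a_{n}.png"),get_image(n)[:,:,::-1]):
        m=im[v0:v1,u0:u1].max(2)<45;r=np.nonzero(m)[0]+v0;print(n,m.sum(),r.mean().round(2),r.min(),r.max())
c=calibration("scene");print(proj(c,[.605,.032,.12])-proj(c,[.605,.032,.128]))
S,D=calibration("scene"),calibration("side")
for c,n in ((S,"scene"),(D,"side")):
    im=get_image(n);p=proj(c,[.4882,-.0235,.151]).astype(int);w=im[p[1]-22:p[1]+22,p[0]-9:p[0]+8].max(2)<45
    r,k=np.nonzero(w);print(n,p,(r.min()+p[1]-22,r.max()+p[1]-22),proj(c,[.4882,-.0235,.1745]))
print(get_obs()["dq"].round(3))
E
```

```text
scene 589 212.41 193 231
scene 586 212.45 193 231
side 437 209.73 191 224
side 439 209.76 194 224
[-0.03459206  2.24168591]
scene [221 204] (np.int64(194), np.int64(218)) [220.1395088 197.0648186]
side [234 214] (np.int64(203), np.int64(230)) [233.4181265  205.66988751]
[ 0.001 -0.006  0.002  0.002 -0.001  0.001]
```

The boss sits at the same image height as at the start, to 0.05 px (8 mm of lift would show as about 2.2 px), so the lever is fully down. Handing in.

```bash
python3 -c "
from station import *
finish_job()"
```

```text
the job is handed in; nothing more can be done
```

The job is handed in at about 11 s of the 53 s allowed. I pinched the knob, lifted the lever and swung it back, then turned the jar counter-clockwise in two strokes, about 156° in all. I let go with the lever down and backed the arm clear.

**Last checks**
- **Alignment:** just before release the septum was at −7.0° and the needle at −7.2°, agreeing to within about 1 mm in both views. After release the septum was in the same place to within 0.2 px.
- **Lever:** it is down on the serrations. The boss sits within 0.05 px of its starting height, where 8 mm of lift would show as about 2.2 px.
- **Stillness and force:** the arm is still and touching nothing. Wrist forces I read stayed around 12 N or less.

**What went differently:** on the second let-down the lever first caught on a tooth (about 10 N up on the tool) and dropped in after a small swing. The grip slipped about 1 mm up the knob there, with no effect on the result.

**Checks that disagreed:**
- My first scene-view reading of the needle tip was about 13 mm off the side view. I re-read it in later pictures, and the two then agreed to about 1 mm.
- I did not measure the bystanders again. I never moved near them, and the amber bottle looked unmoved in the last pictures.

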